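Open the sample locker with the tab-lock dial

TASK

Open the small sample locker. Its dial is locked by two spring tabs: pinch both tabs in together, gently, turn the dial counterclockwise (seen from above) and find the catch by feel, easing the pinch to try it, so that both tabs spring fully out again and the dial stays locked open; then slide the hatch gently all the way back to its stop and leave everything else where it is.

Things in the scene. Friction and masses are not known exactly. Their poses are not given: they have to be found in the camera images.
- sample_locker: grey box, 230 (x) x 250 (y) x 110 mm high, fixed to the desk; origin at the centre of its underside; x points to its rear (away from the robot), y to its left, z up. The dial stands on the left half of its top with its axis at x = -30, y = 62 mm, the hatch on the right half. Its four tubes inside need no handling
- dial_grip (a point): point on the dial's upright axis, 34.5 mm above the locker's top (144.5 mm above the desk), at half height of the two tabs, midway between them; turns with the dial: y points from tab_b to tab_a, x lies along the dial's black bar-shaped body (46 x 25 mm, its cap 52 x 34 mm, cap top 58 mm above the locker's top)
- dial (a joint): angle of the dial (rad): 0 = locked (about 0.05 of play), grows counterclockwise seen from above, ends at 1.5. It turns only while both tabs are in by 5 mm, until it has left the locked notch. It is stiff (0.3 N m of friction, stays where it is left): about 15 N of pinch turns it, and such a pinch holds the tabs in at their stops. It draws back the bolt that bars the hatch
- tab_a_face (a point): centre of the outer face of tab_a, an upright grey plate 28 mm wide (dial x), 5 mm thick, 31 mm high (19 to 50 mm above the locker's top). The outer faces of the two tabs are 54 mm apart when out
- tab_a (a joint): travel of the tab on the dial's +y side (m): 0 = sprung fully out, 0.005 = tooth clear of the notch, 0.0075 = at its stop. Its spring pushes outward with 2.1 N at 0, 5.6 N at 5 mm, 7.4 N at the stop; it bears 30 N at most. In the open catch it springs out once the pinch eases; held in it passes over the catch, which works from either side
- tab_b (a joint): the same for the tab on the dial's -y side. A pinch off the dial's axis presses one tab more than the other and pushes the hand sideways (700 N/m for each tab, more at the stops): move the hand until the sideways force is gone
- collar: grey ring round the dial's foot, 46 mm outer radius, 17 mm high: keep fingertips above it. Origin on the dial's axis, on the locker's top. The tabs' teeth ride on its inside, which holds them in at 5 mm by itself. A steel plate in it has the open catch: a notch at an unknown dial angle from 0.84 to 1.28 rad, the same for both tabs, with 0.04 rad of play either side; at its edges they spring out only part way
- hatch_handle (a point): centre of the hatch's upright black handle, a fin 14 mm thick (along its x), 40 mm wide (along its y), 40 mm tall over the locker's top, the point 24 mm above the locker's top (134 mm above the desk); axes as the locker's. Its foot (22 x 48 mm) reaches 10 mm above the locker's top; the hatch is an aluminium plate 6 mm thick
- hatch (a joint): travel of the hatch (m) along the locker's +x, 0 = shut, 0.085 = open against the stop. Sliding friction about 2 N; barred near 0 until the dial has turned about 0.75 rad. Its light handle and stop bear 60 N in all
- power_brick: black power brick, 46 x 105 x 30 mm, lying loose on the locker's top behind the dial; bystander. Origin at its underside
- mug: white mug on the desk to the left, 79 x 114 x 89 mm; bystander. Origin at its underside
- tape_roll: roll of brown tape on the desk to the left, 94 x 92 x 48 mm; bystander
- code_scanner: black hand scanner on the desk to the right, 152 x 64 x 50 mm; bystander
- label_roll: white label roll on the desk to the right, 84 x 84 x 38 mm; bystander

How it is judged:
On the way:
1. the dial is locked in the open catch, both tabs sprung fully out, the hatch not yet opened (value of joint dial above 0.75 rad and value of joint each of tab_a, tab_b below 0.0015 m and value of joint hatch below 0.01 m), for 0.2 s.
At the end, for the whole second after the job is handed in: The dial stands in the open catch (beyond 0.75 rad) with both tabs out to within 1.5 mm, the hatch is open at least 80 of its 85 mm and at rest (value of joint dial above 0.75 rad and value of joint each of tab_a, tab_b below 0.0015 m and value of joint hatch above 0.08 m and velocity of joint hatch below 0.005 m/s); the robot touches nothing.
It fails at once if a tab pressed with more than 30 N (contact force between the fingers and tab_a above 30 N or contact force between the fingers and tab_b above 30 N).
It fails at once if the hatch pushed or gripped with more than 60 N in all (contact force between the fingers and hatch above 60 N).
It fails at once if a bystander moved by more than 3 cm (distance of any of power_brick, mug, tape_roll, code_scanner, label_roll from where it was at the start of the episode above 0.03 m).
It also fails if it takes over 72 s, if anything falls off the work surface, if the arm or the gripper's body presses on something with over 40 N, if the wrist force passes 120 N, or if a joint passes its speed limit or range.

ROBOT

A 6-joint arm with a two-finger parallel gripper is mounted at the origin on a cart in front of the work surface, level with it; the furniture and walls round the work are solid. World frame = base frame: x ahead of the robot, y to its left, z up, the work surface at z = 0. Lengths are in m, angles in rad, forces in N, time in s.
With the tool pointing down it reaches from about 0.25 to 0.725 m from the base axis. Payload 9.7 kg.
Tool frame: the origin (TCP) lies on the centre line of the jaws, within the pads' length; the fingertips stand 11 mm ahead of it and the grasp point (between the pads) lies 8 mm behind it (r.tip_reach is the distance from the TCP to the fingertips, in m); z points along the fingers, y is the direction in which the jaws open and shut (so a half turn about z gives the same grasp; the last joint's range is limited). The gripper opens to 85 mm and grips with 20 to 120 N. Pads are 22 mm wide; open, the fingers measure 114 mm over their backs; the gripper's body (76 mm by 85 mm) begins 54 mm behind the grasp point. The pads swing forward as they close: fully open they stand 13 mm farther back than shut.
Start: joints at [-1.148, 0.087, 0.176, 1.66, 0, 1.571], TCP at [0.226, -0.502, 0.217] pointing down, gripper open.
Joint ranges: [-3.13, 3.13], [-0.85, 1.81], [-1.15, 1.24], [-2.2, 2.28], [-1.44, 1.52], [-3.14, 3.14]. Speed limits (rad/s): [2.22, 2.22, 2.57, 3.14, 3.14, 3.14].

INTERFACE

Orientations are given as a unit quaternion [w, x, y, z].
In Python, from bench import r gives the robot as it stands.
- The arm moves only by the shell command python3 -m inch 'ROWS' [OPENING] [FORCE]. ROWS is JSON, a list of rows, each an object with "offset": the shift along the tool's x, y, z in cm, a list of three; "roll": the turn about the tool's z in degrees. In form: [{"offset": [x, y, z], "roll": roll}, ...]. A call has 1 to 5 rows; each row is the pose to reach, as a shift and turn from the pose commanded when the call began, along the tool's axes at that moment; what a row does not reach only later rows make up. A row lasts 1/8 s, in which the tool goes at most 62.5 mm and 10.7 degrees, less where a joint would pass 70% of its speed; a pose out of reach is approached as far as the arm can. A call with a gripper value outside its range is refused whole. OPENING is the gripper command: -1 is shut, 1 is fully open, values between are in proportion, set as the call begins (- or left out, the last holds). The fingers move at their own pace and stop on an object; FORCE is the grip in N (left out, the last holds). Time passes only in rows, so rows that repeat a pose let the fingers close. It gives the time, the measured TCP pose, the force and the opening at its end, in the units of the state.
- r.state(): the state, without advancing time (a new reading comes with each control period).
- r.get_image(name): name is "scene" or "top"; returns the picture (480x640x3 uint8, red, green, blue); there is no depth.
- r.camera_info(name): a dict with "K" (3x3 intrinsics, pixels), "rvec" (rotation vector, rad) and "tvec" (3), from world to camera coordinates, as OpenCV has them. Camera axes: x right, y down, z forward; pixel columns grow to the right and rows downward; lengths in m; the calibration is good to about 2 mm. A picture is of the moment at which its call begins. camera_info takes no time and is no camera call.
- r.finish_job(): hands the job in, once; it reports no verdict.
The state is a dict: "time_s": time; "q": joint angles; "joint_velocities": joint speeds; "joint_efforts": joint torques, N m; "ee_pos": TCP position; "orientation": TCP orientation; "ft_force": force on the tool from outside, world axes, zero at the start; "ft_torque": the same for the moment, N m; "grip_width": opening from 0.0 (shut) to 1.0 (fully open).
Only numpy, scipy, OpenCV 4.12 (cv2) and the standard library are available. Lean on these libraries where they do the work, as an engineer would, in place of code of your own. Each camera call takes 0.05 s, during which the arm holds its last target. There are 200 camera calls.

## Working session

There is one attempt and no reset: what is moved stays moved. The work goes in short steps, Python scripts to look and compute and a shell command to move; the robot and the scene stay as the last step left them, time stands still between calls to the robot, and variables do not carry over. Pictures are saved under pics/ and viewed, about 8 in all and at most 12, crops included, and the job is handed in when it is done.

```bash
mkdir -p pics; ls
python3 - <<'E'
from bench import r
import cv2
for n in("scene","top"):
    cv2.imwrite(f"pics/{n}0.png",r.get_image(n)[:,:,::-1]); print(n,r.camera_info(n))
s=r.state();print(s,r.tip_reach)
E
```

```text
pics
scene {'K': array([[475.44395921,   0.        , 321.94377449],
       [  0.        , 475.44395921, 237.21714228],
       [  0.        ,   0.        ,   1.        ]]), 'rvec': array([ 0.80415303, -2.22183228,  1.42533447]), 'tvec': array([0.40926649, 0.24982486, 1.10989837])}
top {'K': array([[550.6167653 ,   0.        , 319.34822765],
       [  0.        , 550.6167653 , 241.76107595],
       [  0.        ,   0.        ,   1.        ]]), 'rvec': array([ 2.10696776, -2.14670164,  0.20569728]), 'tvec': array([0.01680487, 0.5634017 , 1.38480872])}
{'time_s': 0.1, 'q': array([-1.14799665e+00,  8.74402321e-02,  1.75213362e-01,  1.65977747e+00,
       -1.81699199e-05,  1.57077976e+00]), 'joint_velocities': array([-0.00027328, -0.00036229,  0.00247513, -0.00065156, -0.00106523,
       -0.00019316]), 'joint_efforts': array([-3.75332893e-04, -5.21561801e+01,  4.65654016e+01,  1.60275679e-02,
       -2.79789231e-05, -3.40857731e-06]), 'ee_pos': array([ 0.22558173, -0.50137869,  0.21593463]), 'orientation': array([-5.88653160e-04,  9.77736228e-01,  2.09836849e-01, -1.35615379e-04]), 'ft_force': array([-0.27218343, -0.02658528, -0.49328609]), 'ft_torque': array([-0.03419583,  0.0263786 , -0.09821696]), 'grip_width': 1.0006482713971698} 0.011
```

View pics/top0.png

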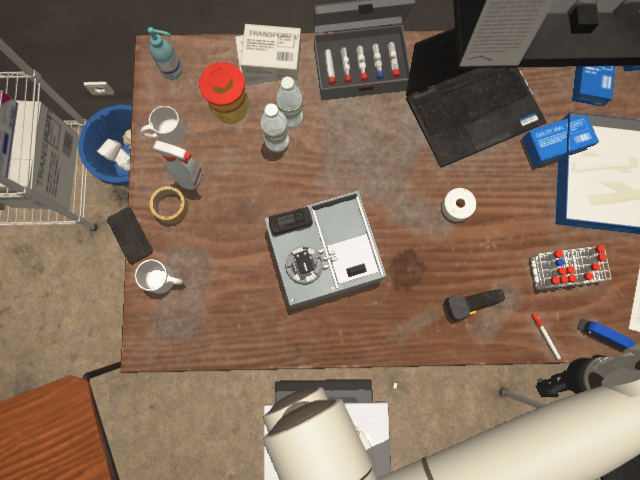

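View pics/scene0.png

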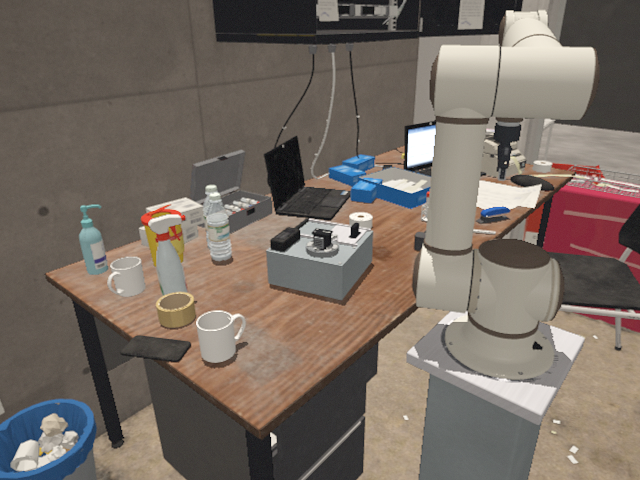

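The top view shows the locker at about (325,250), the dial at about (304,263), the hatch fin at about (356,270), and the brick at about (290,221). I'll enlarge that area.

Run:
```python
import cv2
a=cv2.imread("pics/top0.png")[185:317,255:395]
cv2.imwrite("pics/c1.png",cv2.resize(a,None,fx=4.5,fy=4.5,interpolation=cv2.INTER_CUBIC))
```

```text
(no output)
```

View pics/c1.png

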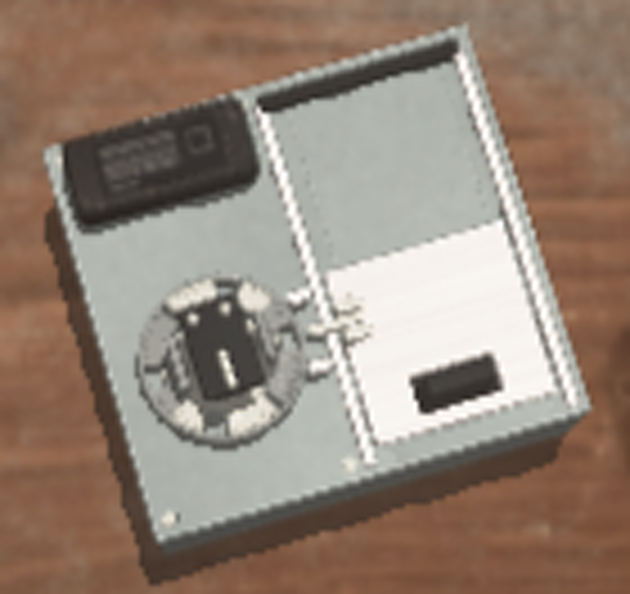

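The crop shows the top's corners at about (50,148), (465,28), (585,398) and (155,537), the collar centre at about (222,362), the cap centre at about (225,347), and the fin top at about (456,378). The dial bar lies along the locker's x, as it should when locked.

```bash
cat > h.py <<'E'
import numpy as np, cv2
from scipy.optimize import least_squares
from bench import r
def proj(P,n="top"):
    c=r.camera_info(n); return cv2.projectPoints(np.array(P,float),c["rvec"],c["tvec"],c["K"],None)[0][:,0]
def ray(px,z,n="top"):
    c=r.camera_info(n);R=cv2.Rodrigues(c["rvec"])[0];C=-R.T@c["tvec"]
    d=R.T@np.linalg.inv(c["K"])@[*px,1]; return C+d*(z-C[2])/d[2]
def toW(L,p):
    x,y,t=p;L=np.atleast_2d(np.array(L,float));c,s=np.cos(t),np.sin(t)
    return np.c_[x+c*L[:,0]-s*L[:,1],y+s*L[:,0]+c*L[:,1],L[:,2]]
E
python3 - <<'E'
from h import *
L=[[.115,.125,.11],[.115,-.125,.11],[-.115,-.125,.11],[-.115,.125,.11],[-.03,.062,.127],[-.03,.062,.168]]
px=np.array([[50,148],[465,28],[585,398],[155,537],[222,364],[225,347]])/4.5+[255,185]
f=lambda p:(proj(toW(L,p))-px).ravel()
o=least_squares(f,[.5,.1,0.3],loss='soft_l1');p=o.x
print("pose",p,np.degrees(p[2]));print((o.fun.reshape(-1,2)*4.5).round(1))
fin=ray(np.array([456,378])/4.5+[255,185],.15);d=fin[:2]-p[:2];c,s=np.cos(p[2]),np.sin(p[2])
print("fin",fin,"local",c*d[0]+s*d[1],-s*d[0]+c*d[1])
print("dial",toW([[-.03,.062,.1445]],p), "cam", ray([320,240],.11))
# edge of px scale
print(np.linalg.norm(ray([320,240],.11)-ray([330,240],.11))/10)
E
```

```text
pose [ 0.53968623 -0.00692668  0.27360541] 15.67643519831669
[[-8.2 -0. ]
 [ 1.8 -3.6]
 [ 7.7 12.9]
 [ 1.3  5.3]
 [ 0.3 -7.2]
 [-4.4 -1.4]]
fin [ 0.47690637 -0.08067299  0.15      ] local -0.08037121828714677 -0.05403976756908822
dial [[0.49404946 0.04466097 0.1445    ]] cam [0.55726472 0.00505563 0.11      ]
0.002506029848552361
```

```bash
cat >> h.py <<'E'
from scipy.spatial.transform import Rotation as Ro
def st():
    s=r.state();q=s["orientation"];R=Ro.from_quat([*q[1:],q[0]]);return s,R
def go(t,yaw=None):
    s,R=st();m=R.as_matrix();y=np.arctan2(m[1,0],m[0,0])
    print("t",s["time_s"],"off cm",(m.T@(np.array(t)-s["ee_pos"])*100).round(2),"yaw",np.degrees(y).round(2),"roll",None if yaw is None else np.degrees(y-yaw).round(2),"q6",s["q"][5],"F",s["ft_force"].round(2))
E
python3 - <<'E'
from h import *
c=r.camera_info("top");print(-cv2.Rodrigues(c["rvec"])[0].T@c["tvec"])
print(ray(np.array([222,362])/4.5+[255,185],.127),ray(np.array([225,347])/4.5+[255,185],.168))
go([.494,.044,.24],.2736)
E
```

```text
[0.29784781 0.01849998 1.46504045]
[0.49118096 0.04487355 0.127     ] [0.49323532 0.04236614 0.168     ]
t 0.1 off cm [ 46.86 -38.72  -2.36] yaw 24.23 roll 8.55 q6 1.5707797571008988 F [-0.27 -0.03 -0.49]
```

```bash
python3 -m inch '[{"offset":[4,-3,-4],"roll":0},{"offset":[8.5,-7,-6],"roll":2},{"offset":[13,-11,-6],"roll":4},{"offset":[18,-15,-6],"roll":6},{"offset":[22.5,-19,-6],"roll":8.5}]' 1 20
python3 -c "
from h import *
go([.494,.044,.24],.2736)"
```

```text
time_s: 0.72
ee_pos: [0.3533, -0.2342, 0.2764]
orientation: [-0.0, 0.991, 0.136, 0.0]
ft_force: [1.0, -0.1, -0.6]
grip_width: 1.001
t 0.725 off cm [ 21.04 -23.     3.64] yaw 15.62 roll -0.05 q6 2.2835475551187097 F [ 0.96 -0.1  -0.56]
```

```bash
python3 -m inch '[{"offset":[4,-4.5,0],"roll":0},{"offset":[8,-9,0],"roll":0},{"offset":[12.5,-13.5,0],"roll":0},{"offset":[17,-18.5,1],"roll":0},{"offset":[21,-23,2],"roll":0}]'
python3 -m inch '[{"offset":[0,0,0],"roll":0},{"offset":[0,0,0],"roll":0}]'
python3 - <<'E'
from h import *
go([.494,.044,.143],.2736)
a=r.get_image("top")[:,:,::-1];b=r.get_image("scene")[:,:,::-1]
R=lambda i:cv2.resize(i,(480,480),interpolation=cv2.INTER_CUBIC)
k=np.hstack([R(a[180:320,240:380]),R(b[160:300,250:390])])[:,:];cv2.imwrite("pics/c2.png",cv2.resize(k,(800,400)))
E
```

```text
time_s: 1.35
ee_pos: [0.4911, 0.0398, 0.2571]
orientation: [0.0, 0.991, 0.137, 0.0]
ft_force: [1.5, -1.1, 0.2]
grip_width: 1.0
time_s: 1.6
ee_pos: [0.4902, 0.0378, 0.2571]
orientation: [0.0, 0.991, 0.137, -0.001]
ft_force: [0.1, 0.3, 0.0]
grip_width: 1.0
t 1.6 off cm [ 0.54 -0.5  11.41] yaw 15.78 roll 0.1 q6 2.9432906718767136 F [0.05 0.29 0.04]
```

View pics/c2.png

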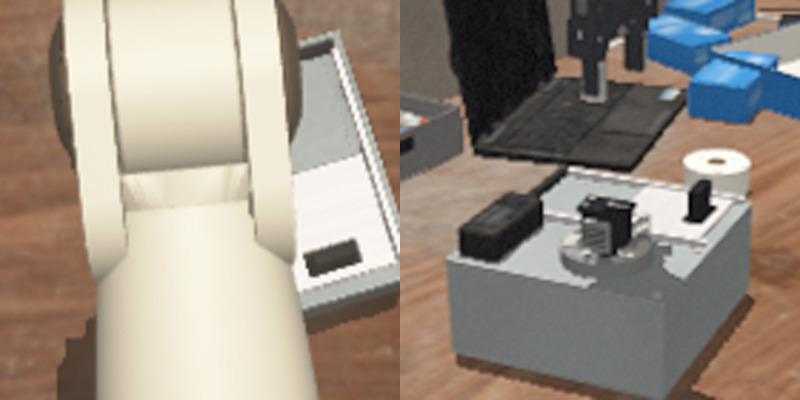

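The top view is blocked by the arm. In the scene view the hand hangs above with its jaw line roughly along the tab axis. The cap top is at about crop (608,207), i.e. pixel (323,232). I'll cross-check the dial with the scene camera.

Run:
```python
from h import *
P=[[.494,.0445,.168],[.493,.043,.168],[.504,.043,.168],[.493,.053,.168],[.493,.043,.127]]
print(((proj(P,"scene")-[250,160])*2.857+[400,0]).round(1))
p=[.5397,-.0069,.2736]
cap=[[-.03+a,.062+b,.168] for a,b in((.026,.017),(.026,-.017),(-.026,-.017),(-.026,.017))]
print(((proj(toW(cap+[[-.115,.125,.11],[.115,.125,.11],[-.115,-.125,.11]],p),"scene")-[250,160])*2.857+[400,0]).round(1))
```

```text
[[607.  202.7]
 [608.8 202.5]
 [600.1 199.6]
 [602.  205.8]
 [609.2 241.2]]
[[574.7 205.1]
 [589.8 192.1]
 [638.8 200.5]
 [624.5 213.8]
 [663.6 301.1]
 [445.7 257.5]
 [752.6 200.4]]
```

```bash
python3 -m inch '[{"offset":[0.4,-0.6,3],"roll":0},{"offset":[0.4,-0.6,6],"roll":0},{"offset":[0.4,-0.6,9],"roll":0},{"offset":[0.4,-0.6,11],"roll":0},{"offset":[0.4,-0.6,11.8],"roll":0}]'
python3 -m inch '[{"offset":[0,0,0],"roll":0}]' 0.5 20
python3 - <<'E'
from h import *
go([.492,.045,.139],.2736)
b=r.get_image("scene")[:,:,::-1]
cv2.imwrite("pics/c3.png",cv2.resize(b[190:270,270:380],None,fx=7,fy=7,interpolation=cv2.INTER_CUBIC))
E
```

```text
time_s: 2.33
ee_pos: [0.4921, 0.0434, 0.1389]
orientation: [0.0, 0.991, 0.136, -0.0]
ft_force: [-0.3, -0.7, 0.1]
grip_width: 1.001
time_s: 2.45
ee_pos: [0.4926, 0.0439, 0.1398]
orientation: [0.0, 0.991, 0.136, 0.0]
ft_force: [-0.1, 0.9, 1.2]
grip_width: 0.816
t 2.45 off cm [-0.03 -0.12  0.08] yaw 15.65 roll -0.02 q6 2.957281060262016 F [-0.11  0.88  1.16]
```

View pics/c3.png

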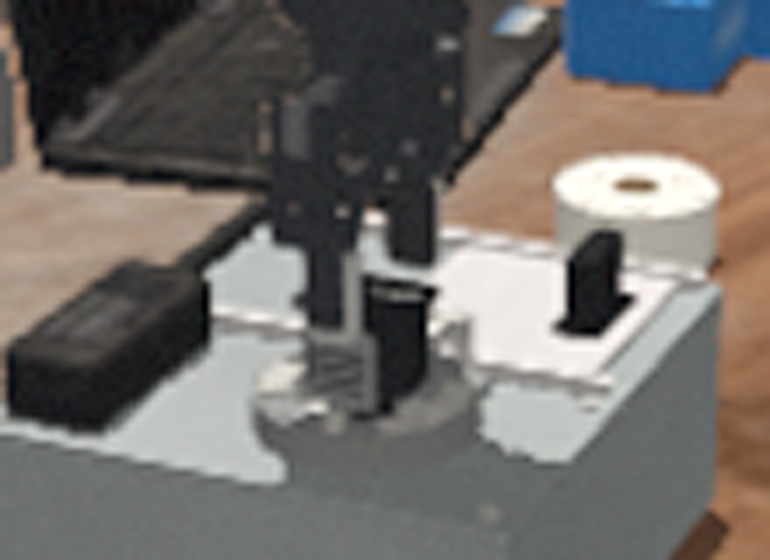

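The scene crop shows the near finger just outside tab_a, its tip at about (325,328), around the tab's upper part, and the tab at about (340,375). I'll check the tip height by projection.

Run:
```python
from h import *
p=np.array([.4926,.0439,.2736])
for w in (.035,.045):
  for z in (.129,.139,.149): print(w,z,((proj(toW([[-.011,w,z],[.011,w,z],[-.011,-w,z]],p),"scene")-[270,190])*7).round(0).tolist())
print("tab a", ((proj(toW([[-.014,.027,.16],[.014,.027,.16],[.014,.027,.129],[-.014,.027,.129]],p),"scene")-[270,190])*7).round(0).tolist())
```

```text
0.035 0.129 [[360.0, 418.0], [309.0, 408.0], [432.0, 348.0]]
0.035 0.139 [[360.0, 394.0], [308.0, 385.0], [432.0, 325.0]]
0.035 0.149 [[360.0, 371.0], [308.0, 361.0], [432.0, 303.0]]
0.045 0.129 [[349.0, 428.0], [298.0, 418.0], [442.0, 339.0]]
0.045 0.139 [[349.0, 405.0], [297.0, 395.0], [442.0, 316.0]]
0.045 0.149 [[349.0, 381.0], [297.0, 371.0], [442.0, 293.0]]
tab a [[375.0, 338.0], [309.0, 326.0], [311.0, 398.0], [376.0, 411.0]]
```

The finger geometry fits: the striped pad, not the tab, is in front, with its tip near z=.14. I'll close in stages and read the sideways force.

```bash
python3 -m inch '[{"offset":[0,0,0],"roll":0},{"offset":[0,0,0],"roll":0},{"offset":[0,0,0],"roll":0}]' 0.3 20
python3 -m inch '[{"offset":[0,0,0],"roll":0},{"offset":[0,0,0],"roll":0},{"offset":[0,0,0],"roll":0}]' 0.18
python3 -c "
from h import *
s,R=st();print(R.inv().apply(s['ft_force']).round(2),R.inv().apply(s['ft_torque']).round(3));go([.492,.045,.139],.2736)"
```

```text
time_s: 2.88
ee_pos: [0.4931, 0.045, 0.1408]
orientation: [-0.0, 0.991, 0.137, 0.001]
ft_force: [-2.2, 2.4, 6.7]
grip_width: 0.652
time_s: 3.25
ee_pos: [0.4933, 0.0453, 0.1416]
orientation: [-0.001, 0.991, 0.137, 0.001]
ft_force: [-3.8, 2.6, 12.5]
grip_width: 0.591
[ -2.95  -3.55 -12.48] [ 1.056 -0.488 -0.088]
t 3.25 off cm [-0.13 -0.01  0.26] yaw 15.76 roll 0.08 q6 2.957346178598239 F [-3.84  2.6  12.47]
```

```bash
python3 -m inch '[{"offset":[0,0,-0.3],"roll":0},{"offset":[0,0,-0.6],"roll":0},{"offset":[0,0,-0.6],"roll":0},{"offset":[0,0,-0.6],"roll":0}]'
python3 -c "
from h import *
s,R=st();print(R.inv().apply(s['ft_force']).round(2),R.inv().apply(s['ft_torque']).round(3));go([.492,.045,.139],.2736)"
```

```text
time_s: 3.75
ee_pos: [0.4927, 0.0445, 0.1452]
orientation: [0.0, 0.991, 0.137, -0.0]
ft_force: [0.3, -0.3, 0.5]
grip_width: 0.586
[ 0.24  0.4  -0.48] [ 0.051  0.014 -0.011]
t 3.75 off cm [-0.05 -0.06  0.62] yaw 15.72 roll 0.05 q6 2.957428201702845 F [ 0.34 -0.32  0.48]
```

```bash
python3 -m inch '[{"offset":[0,0,-0.1],"roll":0},{"offset":[0,0,-0.1],"roll":0},{"offset":[0,0,-0.1],"roll":0}]' 0.05 20
python3 -m inch '[{"offset":[0,0,0],"roll":0},{"offset":[0,0,0],"roll":0},{"offset":[0,0,0],"roll":0}]' -0.05
python3 -c "
from h import *
s,R=st();print(R.inv().apply(s['ft_force']).round(2),R.inv().apply(s['ft_torque']).round(3));go([.492,.045,.139],.2736)"
```

```text
time_s: 4.12
ee_pos: [0.4927, 0.0446, 0.1464]
orientation: [-0.0, 0.991, 0.137, -0.0]
ft_force: [-0.1, 0.8, 0.6]
grip_width: 0.526
time_s: 4.5
ee_pos: [0.4927, 0.0446, 0.1464]
orientation: [0.0, 0.991, 0.137, 0.0]
ft_force: [-0.8, 0.3, -0.2]
grip_width: 0.478
[-0.66 -0.48  0.19] [-0.01   0.018 -0.037]
t 4.5 off cm [-0.06 -0.06  0.74] yaw 15.73 roll 0.05 q6 2.9574280687833445 F [-0.77  0.29 -0.19]
```

```bash
python3 -m inch '[{"offset":[0,0,0],"roll":0},{"offset":[0,0,0],"roll":0},{"offset":[0,0,0],"roll":0},{"offset":[0,0,0],"roll":0}]' -0.12 20
python3 -m inch '[{"offset":[0,0,0],"roll":-2},{"offset":[0,0,0],"roll":-4},{"offset":[0,0,0],"roll":-6},{"offset":[0,0,0],"roll":-8},{"offset":[0,0,0],"roll":-10}]'
python3 -c "
from h import *
s,R=st();print(R.inv().apply(s['ft_force']).round(2),R.inv().apply(s['ft_torque']).round(3));go([.492,.045,.139],.2736)"
```

```text
time_s: 5.0
ee_pos: [0.4926, 0.0451, 0.1466]
orientation: [-0.001, 0.991, 0.137, 0.0]
ft_force: [-2.3, 4.9, 3.1]
grip_width: 0.441
time_s: 5.62
ee_pos: [0.4937, 0.0463, 0.1468]
orientation: [-0.002, 0.975, 0.224, 0.001]
ft_force: [5.2, 13.1, -0.4]
grip_width: 0.439
[10.39 -9.54  0.49] [2.069 2.105 0.207]
t 5.625 off cm [-0.21  0.04  0.78] yaw 25.83 roll 10.16 q6 2.78211470618124 F [ 5.2  13.12 -0.43]
```

```bash
python3 -m inch '[{"offset":[0.1,-0.1,0],"roll":0},{"offset":[0.1,-0.1,0],"roll":0},{"offset":[0.1,-0.1,0],"roll":0}]'
python3 -c "
from h import *
s,R=st();print(R.inv().apply(s['ft_force']).round(2),R.inv().apply(s['ft_torque']).round(3));go([.492,.045,.139],.2736)"
```

```text
time_s: 6.0
ee_pos: [0.4938, 0.0467, 0.1467]
orientation: [-0.001, 0.975, 0.223, 0.001]
ft_force: [1.5, 6.0, 1.2]
grip_width: 0.438
[ 4.01 -4.76 -1.16] [1.109 0.878 0.148]
t 6.0 off cm [-0.24  0.08  0.77] yaw 25.74 roll 10.07 q6 2.7857244112632302 F [1.54 6.03 1.17]
```

```bash
python3 -m inch '[{"offset":[0.07,-0.1,0],"roll":0},{"offset":[0.07,-0.1,0],"roll":-4},{"offset":[0.07,-0.1,0],"roll":-8},{"offset":[0.07,-0.1,0],"roll":-12},{"offset":[0.07,-0.1,0],"roll":-12}]'
python3 -c "
from h import *
s,R=st();print(R.inv().apply(s['ft_force']).round(2),R.inv().apply(s['ft_torque']).round(3));go([.492,.045,.139],.2736)
b=r.get_image('scene')[:,:,::-1]
cv2.imwrite('pics/c4.png',cv2.resize(b[190:270,270:380],None,fx=7,fy=7,interpolation=cv2.INTER_CUBIC))"
```

```text
time_s: 6.62
ee_pos: [0.4939, 0.0474, 0.1466]
orientation: [-0.0, 0.947, 0.323, 0.001]
ft_force: [1.2, 5.6, 1.3]
grip_width: 0.44
[ 4.38 -3.75 -1.28] [0.628 0.972 1.653]
t 6.625 off cm [-0.3   0.07  0.76] yaw 37.64 roll 21.96 q6 2.57983096986216 F [1.18 5.65 1.28]
```

View pics/c4.png

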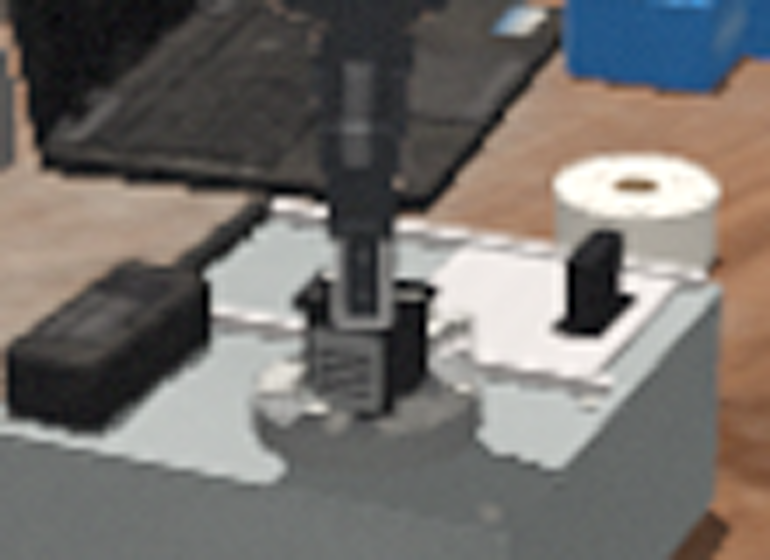

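This picture corrects my reading. The finger ends at about (365,328), above the tab (striped, 315–385 × 335–410), so the pads are on the cap and the dial has not turned. I'll untwist, then check the tip height numerically.

```bash
python3 -m inch '[{"offset":[0,0,0],"roll":5},{"offset":[0,0,0],"roll":11},{"offset":[0,0,0],"roll":17},{"offset":[0,0,0],"roll":22},{"offset":[0,0,0],"roll":22}]'
python3 -m inch '[{"offset":[0,0,0],"roll":0},{"offset":[0,0,0],"roll":0},{"offset":[0,0,0],"roll":0},{"offset":[0,0,0],"roll":0}]' 1 20
python3 - <<'E'
from h import *
go([.494,.0475,.139],.2736)
p=np.array([.4902,.0378,.2754])
print("c2 fin", *[((proj(toW([[-.011,w,.2571+d],[.011,w,.2571+d]],p),"scene")-[250,160])*2.857+[400,0]).round(0).tolist() for w in(.0425,-.0425) for d in (-.011,0.002,.015,.03)],sep="\n")
p=np.array([.4939,.0474,np.radians(37.6)])
print("c4",*[((proj(toW([[-.011,w,.1466+d],[.011,w,.1466+d]],p),"scene")-[270,190])*7).round(0).tolist() for w in(.019,-.019) for d in (-.011,0.002,.015,.03)],sep="\n")
b=r.get_image('scene')[:,:,::-1]
cv2.imwrite('pics/c5.png',cv2.resize(b[190:270,270:380],None,fx=7,fy=7,interpolation=cv2.INTER_CUBIC))
E
```

```text
time_s: 7.3
ee_pos: [0.4934, 0.0468, 0.1463]
orientation: [0.0, 0.991, 0.137, -0.0]
ft_force: [0.2, -0.1, -0.7]
grip_width: 0.439
time_s: 7.8
ee_pos: [0.4934, 0.0471, 0.1464]
orientation: [0.0, 0.991, 0.137, 0.0]
ft_force: [-1.0, -0.1, -0.2]
grip_width: 1.0
t 7.8 off cm [ 0.07 -0.02  0.74] yaw 15.74 roll 0.06 q6 2.962138453320494 F [-0.98 -0.09 -0.23]
c2 fin
[[606.0, 142.0], [584.0, 138.0]]
[[606.0, 128.0], [584.0, 125.0]]
[[606.0, 115.0], [583.0, 112.0]]
[[605.0, 99.0], [583.0, 96.0]]
[[642.0, 112.0], [621.0, 109.0]]
[[642.0, 100.0], [621.0, 97.0]]
[[642.0, 87.0], [621.0, 84.0]]
[[643.0, 71.0], [621.0, 69.0]]
c4
[[389.0, 385.0], [333.0, 385.0]]
[[389.0, 355.0], [333.0, 354.0]]
[[389.0, 324.0], [332.0, 324.0]]
[[389.0, 289.0], [332.0, 288.0]]
[[393.0, 345.0], [338.0, 344.0]]
[[393.0, 315.0], [338.0, 314.0]]
[[393.0, 285.0], [337.0, 284.0]]
[[392.0, 250.0], [337.0, 250.0]]
```

View pics/c5.png

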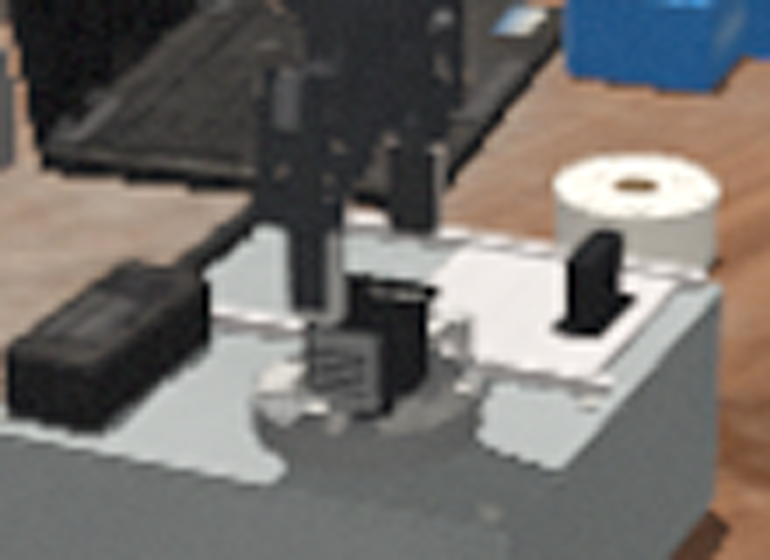

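In the images the tip sits 24 mm higher than the reported TCP implies: at TCP+13 mm when pinched and TCP+27 mm when open. This holds in two pictures and agrees with the earlier touch on the tab tops. So I descend another 27 mm with the gripper open, watching the force.

```bash
python3 -m inch '[{"offset":[0,0,0.8],"roll":0},{"offset":[0,0,1.6],"roll":0},{"offset":[0,0,2.2],"roll":0},{"offset":[0,0,2.6],"roll":0},{"offset":[0,0,2.6],"roll":0}]' 1 20
python3 -m inch '[{"offset":[0,0,0],"roll":0},{"offset":[0,0,0],"roll":0},{"offset":[0,0,0],"roll":0}]' 0.3
python3 -m inch '[{"offset":[0,0,0],"roll":0},{"offset":[0,0,0],"roll":0},{"offset":[0,0,0],"roll":0}]' 0.15
python3 -c "
from h import *
s,R=st();print(R.inv().apply(s['ft_force']).round(2),R.inv().apply(s['ft_torque']).round(3));go([.494,.0475,.119],.2736)
b=r.get_image('scene')[:,:,::-1]
cv2.imwrite('pics/c6.png',cv2.resize(b[190:270,270:380],None,fx=7,fy=7,interpolation=cv2.INTER_CUBIC))"
```

```text
time_s: 8.48
ee_pos: [0.4932, 0.0471, 0.1201]
orientation: [-0.0, 0.991, 0.137, -0.0]
ft_force: [-0.1, -0.0, 0.5]
grip_width: 1.004
time_s: 8.85
ee_pos: [0.4935, 0.0472, 0.1206]
orientation: [-0.0, 0.991, 0.137, 0.0]
ft_force: [-0.8, 0.5, 0.2]
grip_width: 0.653
time_s: 9.22
ee_pos: [0.4935, 0.0472, 0.1208]
orientation: [-0.0, 0.991, 0.137, 0.0]
ft_force: [-1.3, 0.3, 5.6]
grip_width: 0.575
[-1.16 -0.68 -5.6 ] [ 0.097 -0.118 -0.048]
t 9.225 off cm [ 0.05 -0.02  0.18] yaw 15.73 roll 0.05 q6 2.9623858522732305 F [-1.3   0.34  5.6 ]
```

View pics/c6.png

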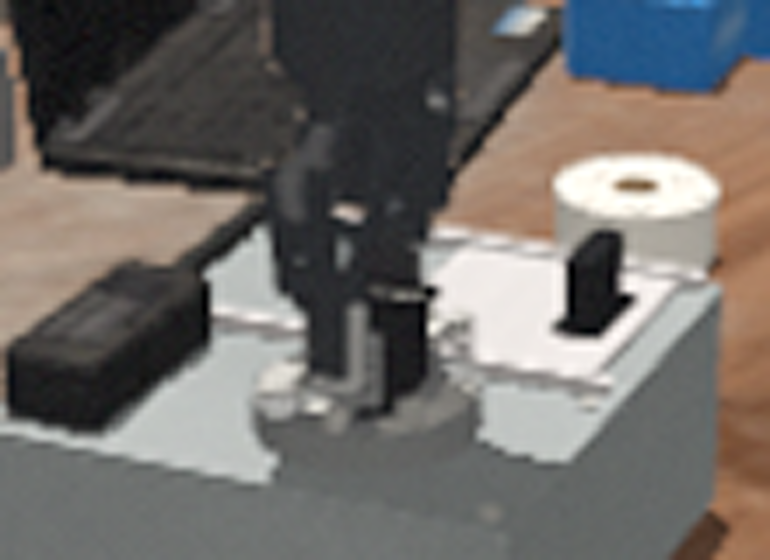

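The near finger now covers tab_a (about 310–370 × 300–400) with its tip just above the collar. I'll raise it slightly and close on.

```bash
python3 -m inch '[{"offset":[0,0,-0.2],"roll":0},{"offset":[0,0,-0.2],"roll":0},{"offset":[0,0,-0.2],"roll":0}]' 0.15 20
python3 -m inch '[{"offset":[0,0,-0.1],"roll":0},{"offset":[0,0,-0.1],"roll":0},{"offset":[0,0,-0.1],"roll":0}]' 0.03
python3 -c "
from h import *
s,R=st();print(R.inv().apply(s['ft_force']).round(2),R.inv().apply(s['ft_torque']).round(3))"
python3 -m inch '[{"offset":[0,0,0],"roll":0},{"offset":[0,0,0],"roll":0},{"offset":[0,0,0],"roll":0}]' -0.05
python3 -c "
from h import *
s,R=st();print(R.inv().apply(s['ft_force']).round(2),R.inv().apply(s['ft_torque']).round(3))"
```

```text
time_s: 9.65
ee_pos: [0.4931, 0.0471, 0.1219]
orientation: [-0.0, 0.991, 0.137, -0.0]
ft_force: [1.8, 0.6, -4.5]
grip_width: 0.576
time_s: 10.02
ee_pos: [0.4932, 0.0471, 0.1231]
orientation: [0.0, 0.991, 0.137, -0.0]
ft_force: [0.0, -0.1, -5.7]
grip_width: 0.519
[-0.01  0.13  5.7 ] [ 0.027  0.052 -0.109]
time_s: 10.4
ee_pos: [0.4933, 0.0471, 0.1235]
orientation: [0.0, 0.991, 0.137, -0.0]
ft_force: [-1.5, 0.7, -3.0]
grip_width: 0.477
[-1.24 -1.11  2.96] [ 0.033 -0.35  -0.071]
```

```bash
python3 -m inch '[{"offset":[0,-0.05,0],"roll":0},{"offset":[0,-0.05,0],"roll":0},{"offset":[0,-0.05,0],"roll":0}]' -0.12 20
python3 -c "
from h import *
s,R=st();print(R.inv().apply(s['ft_force']).round(2),R.inv().apply(s['ft_torque']).round(3))"
python3 -m inch '[{"offset":[0,0,0],"roll":-2},{"offset":[0,0,0],"roll":-4},{"offset":[0,0,0],"roll":-6},{"offset":[0,0,0],"roll":-8},{"offset":[0,0,0],"roll":-10}]'
python3 -c "
from h import *
s,R=st();print(R.inv().apply(s['ft_force']).round(2),R.inv().apply(s['ft_torque']).round(3));go([.494,.0475,.119],.2736)"
```

```text
time_s: 10.78
ee_pos: [0.4933, 0.0473, 0.124]
orientation: [0.0, 0.991, 0.137, 0.0]
ft_force: [-3.2, -4.8, 4.8]
grip_width: 0.443
[-4.38  3.75 -4.83] [-0.658 -0.991 -0.124]
time_s: 11.4
ee_pos: [0.4937, 0.0475, 0.1237]
orientation: [0.0, 0.975, 0.224, 0.001]
ft_force: [0.5, -2.6, 5.7]
grip_width: 0.443
[-0.66  2.6  -5.66] [-0.682 -0.242  0.32 ]
t 11.4 off cm [0.03 0.02 0.47] yaw 25.83 roll 10.16 q6 2.786818185308694 F [ 0.53 -2.62  5.66]
```

Torque is 0.32 N m, which matches the dial's friction, so it is turning. I'll continue.

```bash
python3 -m inch '[{"offset":[0,0,0],"roll":-4},{"offset":[0,0,0],"roll":-8},{"offset":[0,0,0],"roll":-12},{"offset":[0,0,0],"roll":-16},{"offset":[0,0,0],"roll":-18}]'
python3 -c "
from h import *
s,R=st();print(R.inv().apply(s['ft_force']).round(2),R.inv().apply(s['ft_torque']).round(3));go([.494,.0475,.119],.2736)"
```

```text
time_s: 12.02
ee_pos: [0.4937, 0.0475, 0.1238]
orientation: [0.0, 0.928, 0.373, 0.0]
ft_force: [0.4, -4.4, 5.7]
grip_width: 0.444
[-2.73  3.45 -5.66] [-0.62  -0.389  0.32 ]
t 12.025 off cm [0.02 0.02 0.48] yaw 43.86 roll 28.19 q6 2.4721730247706653 F [ 0.42 -4.38  5.66]
```

```bash
cat > f.py <<'E'
from h import *
s,R=st();m=R.as_matrix();print("F",R.inv().apply(s['ft_force']).round(2),"T",R.inv().apply(s['ft_torque']).round(3),"ang",round(float(np.degrees(np.arctan2(m[1,0],m[0,0])))-15.7,2),"w",round(s['grip_width']*85,1))
E
python3 -m inch '[{"offset":[-0.03,0.03,0],"roll":-5},{"offset":[-0.03,0.03,0],"roll":-10},{"offset":[-0.03,0.03,0],"roll":-15},{"offset":[-0.03,0.03,0],"roll":-20},{"offset":[-0.03,0.03,0],"roll":-22}]' -0.12 20 >/dev/null
python3 f.py
python3 -m inch '[{"offset":[0,0,0],"roll":0},{"offset":[0,0,0],"roll":0},{"offset":[0,0,0],"roll":0}]' 0.12 20 >/dev/null
python3 f.py
python3 -m inch '[{"offset":[0,0,0.1],"roll":0},{"offset":[0,0,0.1],"roll":0}]' >/dev/null
python3 f.py
python3 -m inch '[{"offset":[0,0,-0.1],"roll":0},{"offset":[0,0,-0.1],"roll":0}]' >/dev/null
python3 f.py
```

```text
F [-1.67  0.75 -4.62] T [-0.138 -0.268  0.344] ang 50.19 w 37.8
F [ 0.03  1.07 -0.45] T [-0.013 -0.037  0.026] ang 50.03 w 47.8
F [-0.33  0.    0.37] T [-0.016 -0.018  0.002] ang 50.02 w 47.4
F [-0.15  0.16  0.42] T [-0.011 -0.011  0.012] ang 50.03 w 47.6
```

No drag on the pads here, so the tabs are still held in. I'll repeat at +3.5° steps.

```bash
python3 -m inch '[{"offset":[0,0,0],"roll":0},{"offset":[0,0,0],"roll":0},{"offset":[0,0,0],"roll":0},{"offset":[0,0,0],"roll":-2},{"offset":[0,0,0],"roll":-3.5}]' -0.12 20 >/dev/null
python3 f.py
python3 -m inch '[{"offset":[0,0,0],"roll":0},{"offset":[0,0,0],"roll":0},{"offset":[0,0,0.1],"roll":0},{"offset":[0,0,0.1],"roll":0}]' 0.12 20 >/dev/null
python3 f.py
python3 -m inch '[{"offset":[0,0,-0.1],"roll":0},{"offset":[0,0,-0.1],"roll":0}]' >/dev/null
python3 f.py
```

```text
F [-0.46  0.03 -5.  ] T [ 0.047 -0.12   0.283] ang 53.55 w 37.8
F [0.41 0.67 0.27] T [-0.044 -0.004 -0.006] ang 53.52 w 47.3
F [-0.17 -0.34 -0.56] T [0.056 0.008 0.017] ang 53.52 w 47.5
```

```bash
python3 -m inch '[{"offset":[0,0,0],"roll":0},{"offset":[0,0,0],"roll":0},{"offset":[0,0,0],"roll":0},{"offset":[0,0,0],"roll":-2},{"offset":[0,0,0],"roll":-3.5}]' -0.12 20 >/dev/null
python3 f.py
python3 -m inch '[{"offset":[0,0,0],"roll":0},{"offset":[0,0,0],"roll":0},{"offset":[0,0,0.1],"roll":0},{"offset":[0,0,0.1],"roll":0}]' 0.12 20 >/dev/null
python3 f.py
python3 -m inch '[{"offset":[0,0,-0.1],"roll":0},{"offset":[0,0,-0.1],"roll":0}]' >/dev/null
python3 f.py
```

```text
F [ 0.12  0.04 -5.07] T [-0.03  -0.111  0.285] ang 57.05 w 37.7
F [-0.01  0.16 -0.15] T [-0.001 -0.011  0.013] ang 57.02 w 47.6
F [0.26 0.62 0.72] T [-0.043 -0.008 -0.014] ang 57.02 w 47.5
```

```bash
python3 -m inch '[{"offset":[0,0,0],"roll":0},{"offset":[0,0,0],"roll":0},{"offset":[0,0,0],"roll":0},{"offset":[0,0,0],"roll":-2},{"offset":[0,0,0],"roll":-3.5}]' -0.12 20 >/dev/null
python3 f.py
python3 -m inch '[{"offset":[0,0,0],"roll":0},{"offset":[0,0,0],"roll":0},{"offset":[0,0,0.1],"roll":0},{"offset":[0,0,0.1],"roll":0}]' 0.12 20 >/dev/null
python3 f.py
python3 -m inch '[{"offset":[0,0,-0.1],"roll":0},{"offset":[0,0,-0.1],"roll":0}]' >/dev/null
python3 f.py
```

```text
F [-0.72 -0.25 -6.23] T [ 0.02  -0.143  0.344] ang 60.55 w 38.0
F [0.1  0.24 0.41] T [-0.014  0.011 -0.043] ang 60.52 w 47.3
F [ 0.01 -0.81 -0.77] T [-0.037  0.042  0.015] ang 60.53 w 47.6
```

```bash
python3 -m inch '[{"offset":[0,0,0],"roll":0},{"offset":[0,0,0],"roll":0},{"offset":[0,0,0],"roll":0},{"offset":[0,0,0],"roll":-2},{"offset":[0,0,0],"roll":-3.5}]' -0.12 20 >/dev/null
python3 f.py
python3 -m inch '[{"offset":[0,0,0],"roll":0},{"offset":[0,0,0],"roll":0},{"offset":[0,0,0.1],"roll":0},{"offset":[0,0,0.1],"roll":0}]' 0.12 20 >/dev/null
python3 f.py
python3 -m inch '[{"offset":[0,0,-0.1],"roll":0},{"offset":[0,0,-0.1],"roll":0}]' >/dev/null
python3 f.py
```

```text
F [-0.31 -0.16 -5.17] T [ 0.034 -0.077  0.33 ] ang 64.05 w 37.5
F [0.34 0.24 0.04] T [ 0.028  0.004 -0.025] ang 64.02 w 47.5
F [-0.57  0.42 -0.68] T [-0.014  0.035 -0.046] ang 64.03 w 47.8
```

```bash
python3 -m inch '[{"offset":[0,0,0],"roll":0},{"offset":[0,0,0],"roll":0},{"offset":[0,0,0],"roll":0},{"offset":[0,0,0],"roll":-2},{"offset":[0,0,0],"roll":-3.5}]' -0.12 20 >/dev/null
python3 f.py
python3 -m inch '[{"offset":[0,0,0],"roll":0},{"offset":[0,0,0],"roll":0},{"offset":[0,0,0.1],"roll":0},{"offset":[0,0,0.1],"roll":0}]' 0.12 20 >/dev/null
python3 f.py
python3 -m inch '[{"offset":[0,0,-0.1],"roll":0},{"offset":[0,0,-0.1],"roll":0}]' 
python3 f.py
```

```text
F [ 0.36  0.36 -5.76] T [ 0.04  -0.056  0.293] ang 67.55 w 38.0
F [-1.42  1.04 -3.31] T [-0.12  -0.064  0.082] ang 67.51 w 47.7
time_s: 20.4
ee_pos: [0.4931, 0.0472, 0.1231]
orientation: [-0.0, 0.748, 0.664, -0.0]
ft_force: [2.3, -0.1, -1.4]
grip_width: 0.562
F [0.12 2.28 1.41] T [-0.277 -0.066  0.046] ang 67.52 w 47.8
```

Contact persists on easing (drag of 3.3 N), so the tabs are following outward at about 67.5°. I'll ease further to see whether they come fully out.

```bash
for i in 1; do python3 -m inch '[{"offset":[0,0,0],"roll":0},{"offset":[0,0,0],"roll":0},{"offset":[0,0,0.1],"roll":0},{"offset":[0,0,0.1],"roll":0}]' 0.2 >/dev/null
python3 f.py
python3 -m inch '[{"offset":[0,0,-0.1],"roll":0},{"offset":[0,0,-0.1],"roll":0}]' >/dev/null
python3 f.py
python3 -m inch '[{"offset":[0,-0.1,0],"roll":0},{"offset":[0,-0.1,0],"roll":0}]' >/dev/null
python3 f.py
python3 -m inch '[{"offset":[0,0.2,0],"roll":0},{"offset":[0,0.2,0],"roll":0}]' >/dev/null
python3 f.py; done
```

```text
F [-0.31  1.22  0.43] T [-0.255  0.005 -0.006] ang 67.53 w 51.1
F [-1.07  1.08  0.66] T [-0.321 -0.003  0.011] ang 67.52 w 50.9
F [-0.35  3.09  1.31] T [-0.695 -0.069  0.026] ang 67.52 w 51.1
F [ 0.11 -0.92 -0.77] T [ 0.287  0.006 -0.023] ang 67.53 w 50.8
```

Contact at 51 mm is weaker than at the locked notch, so this is probably the edge of the catch. I'll pinch again, go 1.8° further and compare.

```bash
python3 -m inch '[{"offset":[0,-0.1,0],"roll":0},{"offset":[0,-0.1,0],"roll":0},{"offset":[0,-0.1,0],"roll":0},{"offset":[0,-0.1,0],"roll":-1},{"offset":[0,-0.1,0],"roll":-1.8}]' -0.12 20 >/dev/null
python3 f.py
python3 -m inch '[{"offset":[0,0,0],"roll":0},{"offset":[0,0,0],"roll":0},{"offset":[0,0,0.1],"roll":0},{"offset":[0,0,0.1],"roll":0}]' 0.2 >/dev/null
python3 f.py
python3 -m inch '[{"offset":[0,0,-0.1],"roll":0},{"offset":[0,0,-0.1],"roll":0}]' >/dev/null
python3 f.py
python3 -m inch '[{"offset":[0,-0.1,0],"roll":0},{"offset":[0,-0.1,0],"roll":0}]' >/dev/null
python3 f.py
python3 -m inch '[{"offset":[0,0.2,0],"roll":0},{"offset":[0,0.2,0],"roll":0}]' 
python3 f.py
```

```text
F [ 0.57 -0.14 -5.48] T [-0.056 -0.041  0.313] ang 69.33 w 37.8
F [-0.68  0.24 -1.78] T [-0.05  -0.09   0.076] ang 69.32 w 51.0
F [-0.08  0.51  2.75] T [-0.144  0.016  0.084] ang 69.33 w 51.0
F [-0.14  1.56  4.44] T [-0.376  0.016  0.088] ang 69.33 w 51.0
time_s: 23.52
ee_pos: [0.494, 0.0471, 0.1233]
orientation: [-0.0, 0.737, 0.676, -0.0]
ft_force: [0.2, 0.1, -3.9]
grip_width: 0.601
F [0.16 0.15 3.89] T [ 0.029 -0.107  0.05 ] ang 69.33 w 51.1
```

```bash
python3 -m inch '[{"offset":[0,-0.1,0],"roll":0},{"offset":[0,-0.1,0],"roll":0},{"offset":[0,-0.1,0.1],"roll":0},{"offset":[0,-0.1,0.1],"roll":0}]' 0.235 >/dev/null
python3 f.py
python3 -m inch '[{"offset":[0,0,-0.1],"roll":0},{"offset":[0,0,-0.1],"roll":0}]' >/dev/null
python3 f.py
python3 -m inch '[{"offset":[0,0,0],"roll":-1.5},{"offset":[0,0,0],"roll":-1.5}]' >/dev/null
python3 f.py
python3 -m inch '[{"offset":[0,0,0],"roll":3},{"offset":[0,0,0],"roll":3}]' >/dev/null
python3 f.py
```

```text
F [-1.2   0.3  -4.06] T [-0.014 -0.092  0.057] ang 69.32 w 52.6
F [-0.13  0.6   0.24] T [-0.129  0.018  0.137] ang 69.33 w 52.5
F [-0.1   0.1   0.89] T [-0.127 -0.126  0.153] ang 70.86 w 52.7
F [0.7  0.33 1.58] T [-0.132  0.134  0.069] ang 67.85 w 52.5
```

There is still contact at 52.6 mm, so each tab is within about 0.7 mm of fully out. I'll release, lift clear and check.

```bash
python3 -m inch '[{"offset":[0,0,0],"roll":0},{"offset":[0,0,0],"roll":0},{"offset":[0,0,0],"roll":0}]' 1 20 >/dev/null
python3 f.py
python3 -m inch '[{"offset":[0,0,-2],"roll":0},{"offset":[0,0,-5],"roll":0},{"offset":[0,0,-9],"roll":0},{"offset":[0,0,-10],"roll":8},{"offset":[0,0,-10],"roll":18}]' >/dev/null
python3 - <<'E'
from h import *
p=[.5393,-.0045,.2736]
go(toW([[-.125,-.054,.22]],p)[0],.2736)
b=r.get_image('scene')[:,:,::-1]
cv2.imwrite('pics/c7.png',cv2.resize(b[190:270,270:380],None,fx=7,fy=7,interpolation=cv2.INTER_CUBIC))
E
```

```text
F [ 1.23 -0.44 -0.23] T [0.035 0.012 0.016] ang 67.84 w 85.0
t 25.775 off cm [-15.01   0.3    0.45] yaw 65.24 roll 49.56 q6 2.0983766223219464 F [ 0.56 -0.63  0.04]
```

View pics/c7.png

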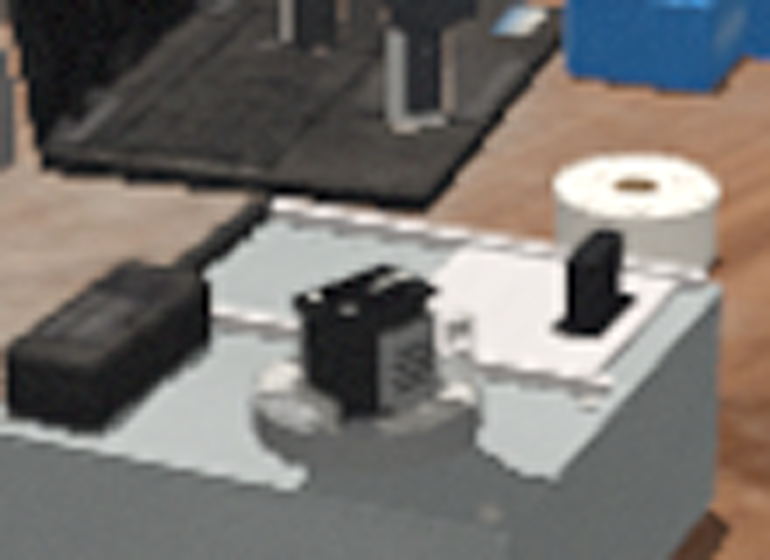

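The dial stands turned, with tab_a now facing the robot (about (408,360)), and nothing else has moved. Now I go to the front of the hatch fin with the jaws shut.

```bash
python3 -m inch '[{"offset":[-3,0,0],"roll":10},{"offset":[-6,0,0],"roll":20},{"offset":[-9,0,0],"roll":30},{"offset":[-12,0.2,0],"roll":40},{"offset":[-15,0.3,0],"roll":49.5}]' -1 20
python3 -m inch '[{"offset":[0,0,0],"roll":0},{"offset":[0,0,0],"roll":0}]'
python3 - <<'E'
from h import *
p=[.5393,-.0045,.2736]
go(toW([[-.125,-.054,.118]],p)[0],.2736)
E
```

```text
time_s: 26.45
ee_pos: [0.4333, -0.0914, 0.2233]
orientation: [0.0, 0.99, 0.138, -0.0]
ft_force: [0.5, 0.8, 0.5]
grip_width: -0.001
time_s: 26.7
ee_pos: [0.4339, -0.0903, 0.2234]
orientation: [-0.0, 0.99, 0.141, 0.0]
ft_force: [0.5, 1.0, -0.2]
grip_width: -0.004
t 26.7 off cm [-0.03 -0.02 10.54] yaw 16.2 roll 0.52 q6 2.653415639892543 F [ 0.49  1.01 -0.23]
```

```bash
python3 -m inch '[{"offset":[0,0,3],"roll":0.5},{"offset":[0,0,6],"roll":0.5},{"offset":[0,0,9],"roll":0.5},{"offset":[0,0,10.2],"roll":0.5},{"offset":[0,0,10.2],"roll":0.5}]'
python3 f.py
python3 -c "
from h import *
b=r.get_image('scene')[:,:,::-1]
cv2.imwrite('pics/c8.png',cv2.resize(b[190:270,270:380],None,fx=7,fy=7,interpolation=cv2.INTER_CUBIC))"
```

```text
time_s: 27.32
ee_pos: [0.4337, -0.0901, 0.1212]
orientation: [-0.0, 0.991, 0.136, -0.0]
ft_force: [-0.4, 0.8, 0.6]
grip_width: -0.004
F [-0.15 -0.84 -0.64] T [-0.02   0.025 -0.003] ang -0.07 w -0.4
```

View pics/c8.png

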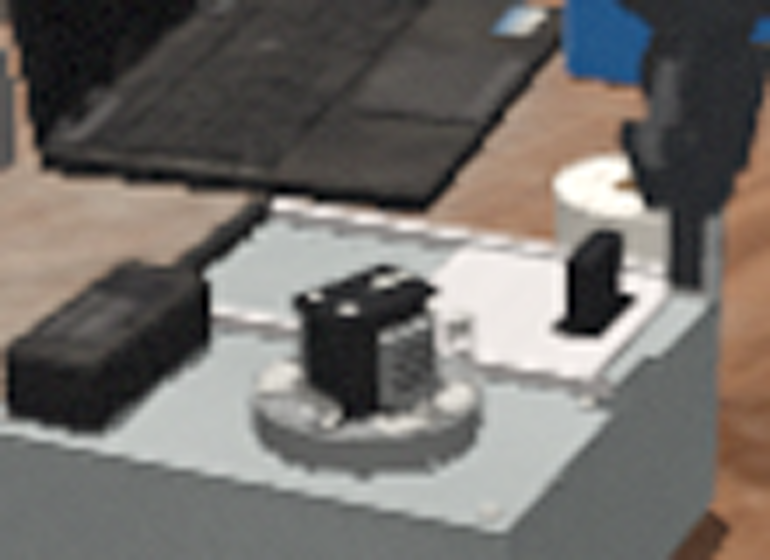

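The finger stands in front of the fin (tip (695,285); fin about 570–620 × 230–325) and a bit high, so I'll lower it 6 mm and push slowly.

```bash
python3 -m inch '[{"offset":[0,0,0.6],"roll":0},{"offset":[0.7,0,0.6],"roll":0},{"offset":[1.4,0,0.6],"roll":0},{"offset":[2.1,0,0.6],"roll":0},{"offset":[2.8,0,0.6],"roll":0}]'
python3 f.py
python3 -m inch '[{"offset":[0.7,0,0],"roll":0},{"offset":[1.4,0,0],"roll":0},{"offset":[2.1,0,0],"roll":0},{"offset":[2.8,0,0],"roll":0},{"offset":[2.8,0,0],"roll":0}]'
python3 f.py
```

```text
time_s: 28.0
ee_pos: [0.4613, -0.0829, 0.1155]
orientation: [0.0, 0.991, 0.135, -0.0]
ft_force: [-2.0, -0.9, 1.1]
grip_width: -0.002
F [-2.15  0.35 -1.13] T [-0.057 -0.339 -0.066] ang -0.17 w -0.2
time_s: 28.62
ee_pos: [0.4884, -0.0754, 0.1152]
orientation: [-0.0, 0.991, 0.135, 0.0]
ft_force: [-0.1, 0.2, -0.1]
grip_width: 0.001
F [-0.05 -0.2   0.11] T [-0.037  0.017 -0.016] ang -0.16 w 0.0
```

Sliding with about 2 N. I'll continue, slower towards the stop.

```bash
python3 -m inch '[{"offset":[0.7,0,0],"roll":0},{"offset":[1.4,0,0],"roll":0},{"offset":[2.1,0,0],"roll":0},{"offset":[2.8,0,0],"roll":0},{"offset":[3.5,0,0],"roll":0}]' >/dev/null
python3 f.py
python3 -m inch '[{"offset":[0.4,0,0],"roll":0},{"offset":[0.8,0,0],"roll":0},{"offset":[1.1,0,0],"roll":0},{"offset":[1.4,0,0],"roll":0},{"offset":[1.6,0,0],"roll":0}]'
python3 f.py
```

```text
F [-2.98 -1.63 -0.78] T [ 0.242 -0.46  -0.06 ] ang -0.17 w -0.0
time_s: 29.88
ee_pos: [0.537, -0.0619, 0.1154]
orientation: [-0.0, 0.991, 0.135, -0.0]
ft_force: [-3.1, 1.4, -0.2]
grip_width: 0.002
F [-2.59 -2.15  0.18] T [ 0.271 -0.46  -0.027] ang -0.18 w 0.2
```

```bash
python3 -m inch '[{"offset":[0.1,0,0],"roll":0},{"offset":[0.2,0,0],"roll":0},{"offset":[0.3,0,0],"roll":0},{"offset":[0.4,0,0],"roll":0},{"offset":[0.4,0,0],"roll":0}]' >/dev/null
python3 f.py
python3 -m inch '[{"offset":[0.1,0,0],"roll":0},{"offset":[0.2,0,0],"roll":0},{"offset":[0.3,0,0],"roll":0},{"offset":[0.3,0,0],"roll":0}]'
python3 f.py
```

```text
F [-0.18 -1.76  0.74] T [ 0.174 -0.28  -0.023] ang -0.18 w -0.1
time_s: 31.0
ee_pos: [0.5419, -0.0606, 0.1154]
orientation: [0.0, 0.991, 0.135, -0.002]
ft_force: [-12.8, -2.9, 5.0]
grip_width: -0.005
F [-13.14  -0.64  -4.96] T [ 0.127 -2.545 -0.027] ang -0.21 w -0.4
```

Stop reached (13 N). TCP travel since contact is about 84 mm, as expected. I'll back off and lift.

```bash
python3 -m inch '[{"offset":[-0.5,0,0],"roll":0},{"offset":[-1.5,0,0],"roll":0},{"offset":[-2.5,0,-2],"roll":0},{"offset":[-3,0,-7],"roll":0},{"offset":[-6,4,-11],"roll":0}]'
python3 -m inch '[{"offset":[-4,4,0],"roll":0},{"offset":[-8,9,0],"roll":0},{"offset":[-11,14,0],"roll":0},{"offset":[-12,19,0],"roll":0},{"offset":[-13,24,0],"roll":0}]'
python3 f.py
python3 -c "
from h import *
a=r.get_image('top')[:,:,::-1];b=r.get_image('scene')[:,:,::-1]
R=lambda i:cv2.resize(i,(400,400),interpolation=cv2.INTER_CUBIC)
cv2.imwrite('pics/c9.png',np.hstack([R(a[180:320,255:395]),R(b[180:280,270:370])]))"
```

```text
time_s: 31.62
ee_pos: [0.4971, -0.1126, 0.2263]
orientation: [0.0, 0.991, 0.137, 0.001]
ft_force: [0.7, -0.4, 0.8]
grip_width: -0.003
time_s: 32.25
ee_pos: [0.4354, -0.3815, 0.2251]
orientation: [0.001, 0.991, 0.135, 0.001]
ft_force: [0.9, 0.7, 0.7]
grip_width: 0.001
F [ 1.09 -0.46 -0.73] T [0.008 0.06  0.009] ang -0.22 w 0.1
```

View pics/c9.png

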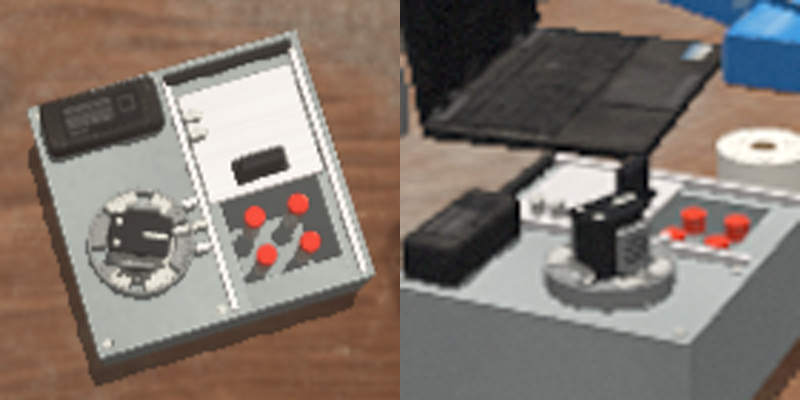

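The hatch is back, with four red-capped tubes visible and the fin at top-view pixel (346,238). The dial is turned about 68° and the brick is in place. I'll check the travel numerically and hand in.

```bash
python3 -c "
from h import *
d=ray([260/2.857+255,165/2.857+180],.15)-ray(np.array([456,378])/4.5+[255,185],.15);print(d,np.linalg.norm(d))
print(r.state()['joint_velocities'].round(3));print(r.finish_job())"
```

```text
[0.07711783 0.02272548 0.        ] 0.08039656125102312
[ 0.052 -0.056 -0.046  0.025  0.018  0.051]
the job is handed in; nothing more can be done
None
```

The locker should be open: the dial is turned to its open catch and the hatch is slid back to its stop. The job was handed in at about 32 s of the 72 s allowed, and it reports no verdict.

**What I did:**
- **Dial:** I pinched both tabs at 20 N and turned the dial counterclockwise, easing the pinch to try the catch from 50° onward. The tabs sprang out partly at 67.5° and evenly at 69.3° (1.21 rad).
- **Hatch:** I pushed the fin with the shut fingers, which took about 2 to 3 N. It met the stop at 13 N, and I then backed off.

**Checks:**
- **Tabs:** Both still touched the pads at a 52.6 mm opening, so each was about 0.7 mm from fully out. This was by feel only; the pictures are too coarse to measure it.
- **Hatch travel:** The arm moved about 84 mm from contact to the stop. My rough pixel reading gave 80.4 mm, right at the 80 mm limit. Because it met the stop firmly, I trust the arm's figure.
- **Bystanders:** The power brick looks unmoved in the last pictures. I did not recheck the mug, tape roll, code scanner or label roll against their starting positions. The hand kept well clear of all four.

**What disagreed:**
- **Fingertip height:** The tips stood about 24 mm higher than the reported tool position and tip reach imply. My first grip therefore closed on the dial's cap instead of the tabs, and the twist reached 1.65 N m against the locked dial. I backed off, lowered the hand by the amount seen in the pictures, and the second grip worked.
- **Arm at hand-in:** It was still settling slightly in free air, at about 0.05 rad/s.

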